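# Clear the repair bench: headsets on the rail, cases in one pile

## Robot

A 6-joint arm with a two-finger parallel gripper is mounted at the origin on the work surface. World frame = base frame: x ahead of the robot, y to its left, z up, the work surface at z = 0. Lengths are in m, angles in rad, forces in N, time in s.
With the tool pointing down it reaches from about 0.35 to 0.775 m from the base axis. Payload 7.3 kg.
Tool frame: the origin (TCP) lies between the finger pads; the fingertips stand 14 mm ahead of it and the grasp point (between the pads) lies 5 mm behind it; z points along the fingers, y is the line along which they close (so a half turn about z gives the same grasp; the last joint's range is limited). The gripper opens to 92 mm and grips with 3 to 60 N. Pads are 19 mm wide; open, the fingers measure 130 mm over their backs; the gripper's body (75 mm by 190 mm) begins 47 mm behind the grasp point.
Start: joints at [-1.463, 0.342, 1.524, -0, 1.275, -0.146], TCP at [0.132, -0.508, 0.241] pointing down, gripper open.
Joint ranges: [-2.53, 2.53], [-0.77, 2.02], [0.04, 2.7], [-1, 4.14], [0.28, 2.66], [-3.11, 3.11]. Speed limits (rad/s): [2.57, 2.57, 3.14, 3.14, 3.14, 3.14].

## Interface

Orientations are given as [roll, pitch, yaw] about the fixed x, y, z axes, in that order (R = Rz(yaw) Ry(pitch) Rx(roll)).
In Python, from cell import robot, eyes gives the robot as it stands. The module is installed in compiled form; this text tells all that it offers.
- The arm moves only by the shell command python3 -m handwheel 'ROWS' [FORCE]. ROWS is JSON, one flat list of numbers, 5 for each row, row after row: the shift along the world's x, y, z in mm, then the turn about the world's z in rad, then the opening, from 0 (shut) to 1 (fully open). In form: [x, y, z, spin, jaw, x, y, z, spin, jaw, ...]. A call has 1 to 8 rows; each row shifts and turns the commanded pose from where the row before left it; what a row does not reach is not made up. A row lasts 1/10 s, in which the tool goes at most 50 mm and 8.59 degrees, less where a joint would pass 70% of its speed; a pose out of reach is approached as far as the arm can. A call with a gripper value outside its range is refused whole. The fingers move at their own pace and stop on an object; FORCE is the grip in N (left out, the last holds). Time passes only in rows, so rows that do not move let the fingers close. It gives the time, the measured TCP pose, the force, the opening and the grip force at its end, in the units of the state.
- robot.observe(): the state, without advancing time (a new reading comes with each control period).
- eyes.read_camera(name): name is "side" or "top" or "wrist"; returns (picture, depth): 400x640x3 uint8, blue, green, red; 400x640 float32, m along the optical axis (not along the pixel's ray), 0 where there is no reading.
- eyes.calibration(name): a dict with "fx", "fy", "cx", "cy" (pixels), "world_to_cam" (4x4, takes a point from world to camera coordinates). Camera axes: x right, y down, z forward; pixel columns grow to the right and rows downward; lengths in m; the calibration is good to about 2 mm. A picture is of the moment at which its call begins: read the wrist's pose just before it. calibration takes no time and is no camera call; for the wrist camera it gives the pose at the moment of the call.
- robot.hand_in(): hands the job in; it is judged then, once.
The state is a dict: "time": time; "qpos": joint angles; "qvel": joint speeds; "joint_efforts": joint torques, N m; "tool_pos": TCP position; "tool_rot": TCP orientation; "contact_force": force on the tool from outside, world axes, zero at the start; "torque": the same for the moment, N m; "opening": finger opening in m; "grip_force": force on a finger pad.
Only numpy, scipy, OpenCV 4.12 (cv2) and the standard library are available. Lean on these libraries where they do the work, as an engineer would, in place of code of your own. Each camera call takes 0.05 s, during which the arm holds its last target. There are 200 camera calls.

## Task

Clear the repair bench for the next job: hang every headset over the bar of the rail, resting on its crown with an ear cup hanging on either side, and stack all the flat grey parts cases in one pile on the aluminium stacking base, squared up with the base and with each other, with the open tray (which now stands on the base) on top of the pile. Leave the other things on the bench where they are.

Things in the scene. Friction and masses are not known exactly. Their poses are not given: they have to be found in the camera images.
- headset1: a compact rigid black headset standing on its two ear cups, or absent; 140 mm high, 150 mm wide along y, cups 50 mm deep along x, 58 mm high, 90 mm apart. Origin: centre of its underside, z up. Its crown is a flat rubber pad 24 mm along x, 60 mm along y, 14 mm thick, top at 140 mm: pinch its upper half across x, fingertips above the pad's underside. On the rail keep crowns about 85 mm apart.
- headset1_crown (a point): the middle of the underside of headset1's crown pad, 126 mm above the headset's origin; this spot rests on the bar
- headset2: a compact rigid black headset standing on its two ear cups, or absent; 140 mm high, 150 mm wide along y, cups 50 mm deep along x, 58 mm high, 90 mm apart. Origin: centre of its underside, z up. Its crown is a flat rubber pad 24 mm along x, 60 mm along y, 14 mm thick, top at 140 mm: pinch its upper half across x, fingertips above the pad's underside. On the rail keep crowns about 85 mm apart.
- headset2_crown (a point): the middle of the underside of headset2's crown pad, 126 mm above the headset's origin; this spot rests on the bar
- headset3: a compact rigid black headset standing on its two ear cups, or absent; 140 mm high, 150 mm wide along y, cups 50 mm deep along x, 58 mm high, 90 mm apart. Origin: centre of its underside, z up. Its crown is a flat rubber pad 24 mm along x, 60 mm along y, 14 mm thick, top at 140 mm: pinch its upper half across x, fingertips above the pad's underside. On the rail keep crowns about 85 mm apart.
- headset3_crown (a point): the middle of the underside of headset3's crown pad, 126 mm above the headset's origin; this spot rests on the bar
- case1: a flat closed parts case of grey plastic, 96 mm along x, 90 mm along y, 20 mm high, smooth on both faces (either face up will do); in the middle of both long (x) sides a grip notch 40 mm long and 16 mm deep leaves a waist 58 mm wide along y, to be gripped from above. Origin: centre of its underside. May be absent.
- case2: a flat closed parts case of grey plastic, 96 mm along x, 90 mm along y, 20 mm high, smooth on both faces (either face up will do); in the middle of both long (x) sides a grip notch 40 mm long and 16 mm deep leaves a waist 58 mm wide along y, to be gripped from above. Origin: centre of its underside. May be absent.
- case3: a flat closed parts case of grey plastic, 96 mm along x, 90 mm along y, 20 mm high, smooth on both faces (either face up will do); in the middle of both long (x) sides a grip notch 40 mm long and 16 mm deep leaves a waist 58 mm wide along y, to be gripped from above. Origin: centre of its underside. May be absent.
- case4: a flat closed parts case of grey plastic, 96 mm along x, 90 mm along y, 20 mm high, smooth on both faces (either face up will do); in the middle of both long (x) sides a grip notch 40 mm long and 16 mm deep leaves a waist 58 mm wide along y, to be gripped from above. Origin: centre of its underside. May be absent.
- tray: an open black tray of the same outline as the cases (96 mm along x, 90 mm along y, the same two grip notches, waist 58 mm along y), 28 mm high, walls 3.5 mm; origin: centre of its underside. At the start it stands on the stacking base, askew.
- base_top (a point): the centre of the upper face of the stacking base, a fixed aluminium plate 116 mm along x, 104 mm along y, 8 mm high; axes along its edges, x the long way; cases and tray go on it with their x along its x
- rail_mid (a point): the middle of the steel bar of the fixed rail, on the bar's axis, 146 mm above the table; the bar is 16 mm thick and runs along this point's y. Square posts of 14 mm, 156 mm high, stand 158 mm from the middle on either side, on feet 130 mm long across the bar, 36 mm wide, 8 mm high
- tin: a round solder tin, 56 mm across, 18 mm high; not to be disturbed; origin: centre of its underside
- cup: an open black cup, 68 mm across, 75 mm high; not to be disturbed; origin: centre of its underside
- can: a yellow can, 52 mm across, 100 mm high; not to be disturbed; origin: centre of its underside
- screwdriver: a screwdriver, 170 mm long, lying along its x; not to be disturbed; origin: in its middle
- spool: a grey spool, 60 mm across, 40 mm high; not to be disturbed; origin: centre of its underside

How it is judged:
At the end, for the whole second after the job is handed in: Each headset hangs on its crown on the bar (crown within 30 mm across, 135 mm of the middle along it, leaning under 0.35 rad). All cases and, above them, the upright tray lie level on the base: centres within 8 mm of the base's, turned under 0.12 rad from its edges. All at rest (z of headset1_crown in the frame of rail_mid between 0 and 0.022 m and x of headset1_crown in the frame of rail_mid between -0.03 and 0.03 m and y of headset1_crown in the frame of rail_mid between -0.135 and 0.135 m and angle between each of headset1, headset2, headset3's own z axis and vertical below 0.35 rad and linear speed of each of headset1, headset2, headset3 below 0.05 m/s and z of headset2_crown in the frame of rail_mid between 0 and 0.022 m and x of headset2_crown in the frame of rail_mid between -0.03 and 0.03 m and y of headset2_crown in the frame of rail_mid between -0.135 and 0.135 m and z of headset3_crown in the frame of rail_mid between 0 and 0.022 m and x of headset3_crown in the frame of rail_mid between -0.03 and 0.03 m and y of headset3_crown in the frame of rail_mid between -0.135 and 0.135 m and horizontal distance between each of case1, case2, case3, case4, tray and base_top below 0.008 m and angle between the x axis of each of case1, case2, case3, case4, tray and the x axis of base_top, either way round below 0.12 rad and angle between the z axis of each of case1, case2, case3, case4, tray and the z axis of base_top, either way round below 0.08 rad and linear speed of each of case1, case2, case3, case4, tray below 0.03 m/s and z of each of case1, case2, case3, case4 in the frame of tray below 0.01 m and angle between tray's own z axis and vertical below 0.1 rad); the robot touches nothing.
It fails at once if one of the other things (tin, cup, can, screwdriver, spool) is pushed more than 6 cm from its place (distance of any of tin, cup, can, screwdriver, spool from where it was at the start of the episode above 0.06 m).
Of case1, case2, case3, case4 only 3 to 4 are there at a start; the rules pass over those that are not, and their reading is None.
Of headset1, headset2, headset3 only 2 to 3 are there at a start; the rules pass over those that are not, and their reading is None.
At some moment in a run one of case1, case2, case3, case4 may be knocked a few centimetres aside while the robot is not near it.
It also fails if it takes over 210 s, if anything falls off the work surface, if the arm or the gripper's body presses on something with over 40 N, if the wrist force passes 120 N, or if a joint passes its speed limit or range.

## Working session

There is one attempt and no reset: what is moved stays moved. The work goes in short steps, Python scripts to look and compute and a shell command to move; the robot and the scene stay as the last step left them, time stands still between calls to the robot, and variables do not carry over. Pictures are saved under pics/ and viewed, at most 14 in all, crops included, and the job is handed in when it is done.

```bash
mkdir -p pics; cat > h.py <<'E'
import numpy as np, cv2
from cell import robot, eyes
def cap(n):
    c=eyes.calibration(n); im,d=eyes.read_camera(n); np.savez(f'{n}.npz',im=im,d=d,K=[c['fx'],c['fy'],c['cx'],c['cy']],T=c['world_to_cam']); return im
def load(n):
    z=np.load(f'{n}.npz'); return z['im'],z['d'],z['K'],z['T']
def cloud(n):
    im,d,K,T=load(n); v,u=np.mgrid[:400,:640]
    P=np.stack([(u-K[2])/K[0]*d,(v-K[3])/K[1]*d,d],-1)
    Ti=np.linalg.inv(T); W=P@Ti[:3,:3].T+Ti[:3,3]; W[d==0]=np.nan; return W
def st():
    s=robot.observe(); print({k:np.round(s[k],4).tolist() for k in ('time','tool_pos','tool_rot','contact_force','opening','grip_force','qpos')})
E
python3 - <<'E'
from h import *
for n in('top','side','wrist'):
    im=cap(n); cv2.imwrite(f'pics/{n}0.png',cv2.resize(im,(800,500)))
    W=cloud(n); print(n,np.load(n+'.npz')['K'],np.round(np.linalg.inv(np.load(n+'.npz')['T'])[:3,3],3), np.isfinite(W[...,0]).mean(), np.round(W[::100,::160],3).tolist() if n=='top' else '')
st()
E
```

```text
top [421.80975813 421.80975813 313.20743286 199.28881794] [ 0.372 -0.017  1.253] 0.99612890625 [[[1.218, 1.024, 0.02], [1.731, 0.824, -0.752], [1.716, -0.011, -0.752], [1.702, -0.831, -0.753]], [[0.859, 0.95, 0.065], [0.877, 0.489, 0.005], [0.874, -0.012, -0.002], [0.869, -0.507, -0.004]], [[0.562, 0.952, 0.019], [0.562, 0.475, -0.001], [0.558, -0.01, 0.002], [0.555, -0.486, -0.001]], [[0.265, 0.951, -0.02], [0.265, 0.461, -0.004], [0.265, -0.008, -0.002], [0.265, -0.467, 0.003]]]
side [429.352226   429.352226   323.50139733 196.1260214 ] [0.145 1.148 0.917] 0.99587109375 
wrist [360.55454425 360.55454425 319.21591725 196.03273624] [ 0.201 -0.49   0.384] 0.99601171875 
{'time': 0.15, 'tool_pos': [0.1318, -0.5079, 0.2402], 'tool_rot': [-3.1405, -0.0002, 0.2538], 'contact_force': [0.3957, -0.6182, 1.4535], 'opening': 0.0917, 'grip_force': 0.0, 'qpos': [-1.463, 0.3426, 1.5248, 0.0, 1.2754, -0.146]}
```

View pics/top0.png

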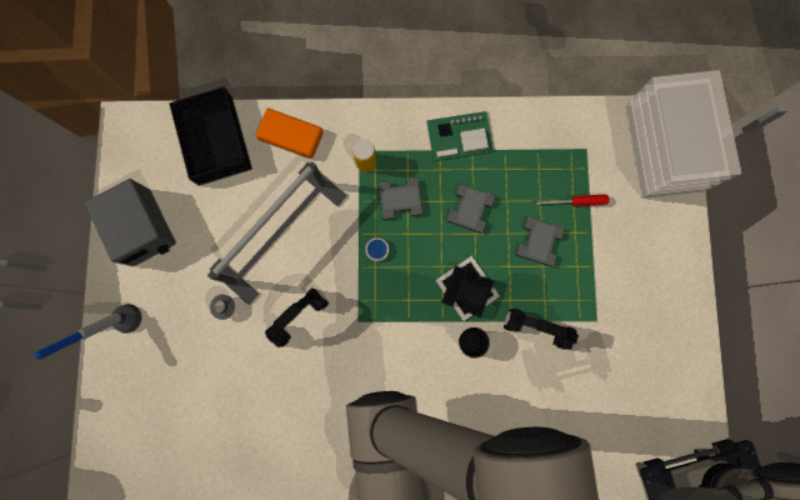

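View pics/side0.png

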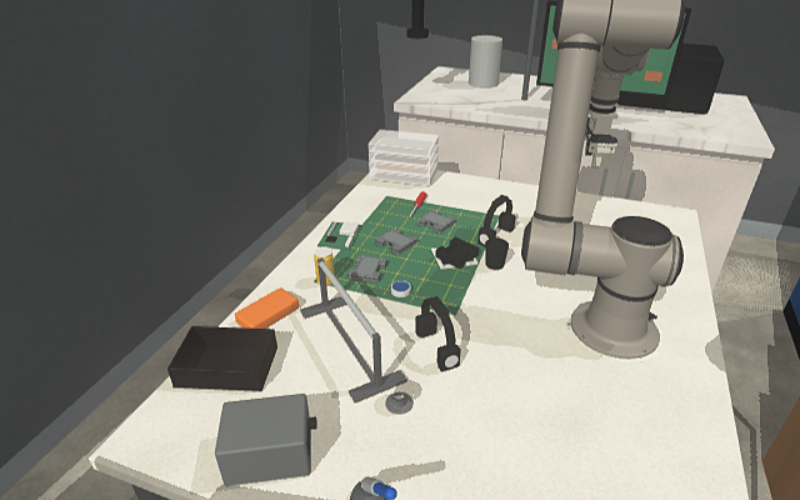

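The top view shows three cases at about (401,199), (472,208) and (541,241) and the tray on its base at (468,290). There are two headsets at (297,318) and (540,328), and the rail bar runs from (312,170) to (218,272). The tin is at (377,249), the cup at (474,342), the can at (365,155) and the spool at (222,306). Side view agrees. Next I measure them.

```bash
cat >> h.py <<'E'
def pca(P):
    c=P.mean(0); w,v=np.linalg.eigh(np.cov((P-c).T)); a=v[:,-1]; return c,np.arctan(a[1]/a[0]),np.sqrt(w[::-1])
def blob(W,m,box,z0,z1):
    x0,x1,y0,y1=box
    with np.errstate(invalid='ignore'): k=m&(W[...,0]>x0)&(W[...,0]<x1)&(W[...,1]>y0)&(W[...,1]<y1)&(W[...,2]>z0)&(W[...,2]<z1)
    return k
E
python3 - <<'E'
from h import *
for n in('top','side'):
    W=cloud(n); im=load(n)[0]; A=np.ones((400,640),bool)
    def at(u,v): return W[int(v*.8),int(u*.8)]
    if n=='top':
        S={k:at(*p)[:2] for k,p in dict(c1=(401,199),c2=(472,208),c3=(541,241),tray=(468,290),hA=(297,318),hB=(540,328),tin=(377,249),cup=(474,342),can=(365,155),spool=(222,306),sd=(575,201)).items()}
        R=[at(312,170),at(218,272)]; print('rail',np.round(R,3)); rm=(R[0]+R[1])/2
    for k,p in S.items():
        r=.065 if k[0]!='h' else .09
        z0,z1=dict(c=(.011,.03),t=(.022,.06),h=(.12,.16),s=(.01,.07))[k[0]]
        if k in('cup','can'): z0,z1=.05,.13
        if k=='tin': z0,z1=.01,.03
        b=blob(W,A,(p[0]-r,p[0]+r,p[1]-r,p[1]+r),z0,z1); P=W[b]
        if len(P)<8: print(n,k,len(P)); continue
        c,a,s=pca(P[:,:2]); print(n,k,len(P),np.round(c,4),'ang',round(a,3),np.round(s,4),'z med/max',np.round([np.median(P[:,2]),np.percentile(P[:,2],97)],4))
    b=blob(W,A,(rm[0]-.18,rm[0]+.18,rm[1]-.18,rm[1]+.18),.138,.175); P=W[b]; c,a,s=pca(P[:,:2]);
    t=(P[:,:2]-c)@[np.cos(a),np.sin(a)]
    print(n,'rail',len(P),np.round(c,4),round(a,3),s,'mid',c+(t.min()+t.max())/2*np.array([np.cos(a),np.sin(a)]),t.max()-t.min(),np.median(P[:,2]))
im=load('top')[0]; cv2.imwrite('pics/topc.png',cv2.resize(im[120:290,150:490],(800,400),interpolation=cv2.INTER_CUBIC))
E
```

```text
rail [[0.713 0.181 0.15 ]
 [0.493 0.375 0.153]]
top c1 806 [ 0.6811 -0.0113] ang -1.477 [0.0295 0.0239] z med/max [0.0196 0.0241]
top c2 829 [ 0.6557 -0.1796] ang -0.357 [0.0299 0.0238] z med/max [0.0197 0.0245]
top c3 863 [ 0.574  -0.3402] ang -0.301 [0.0298 0.0238] z med/max [0.0196 0.0243]
top tray 239 [ 0.4556 -0.1682] ang 1.189 [0.0355 0.0323] z med/max [0.035  0.0397]
top hA 330 [0.3983 0.2268] ang -0.82 [0.0274 0.0069] z med/max [0.1386 0.1435]
top hB 332 [ 0.3714 -0.3226] ang 1.249 [0.0269 0.0067] z med/max [0.1385 0.1434]
top tin 271 [0.5581 0.0444] ang 0.7 [0.0141 0.0136] z med/max [0.0183 0.0224]
top cup 174 [ 0.3408 -0.1776] ang -0.034 [0.0213 0.0211] z med/max [0.0733 0.0786]
top can 319 [0.7705 0.0711] ang 0.206 [0.0137 0.0131] z med/max [0.0976 0.1036]
top spool 123 [0.4579 0.3838] ang -0.419 [0.0292 0.013 ] z med/max [0.0167 0.062 ]
top sd 276 [ 0.665  -0.4358] ang -1.191 [0.0396 0.0153] z med/max [0.0207 0.0276]
top rail 757 [0.6001 0.2838] -0.715 [0.0960921  0.00755148] mid [0.60268389 0.2815982 ] 0.32818492205535654 0.15230085735405252
side c1 360 [ 0.6847 -0.0051]
[... 306 characters left out ...]
de hA 204 [0.3959 0.2384] ang -0.777 [0.0228 0.0072] z med/max [0.1349 0.1392]
side hB 94 [ 0.3755 -0.3145] ang 1.165 [0.0222 0.0073] z med/max [0.1334 0.1395]
side tin 135 [0.5607 0.049 ] ang -1.265 [0.0147 0.0142] z med/max [0.0148 0.0183]
side cup 190 [ 0.3456 -0.1691] ang -1.397 [0.0256 0.0185] z med/max [0.0626 0.0733]
side can 186 [0.7748 0.081 ] ang 0.227 [0.0153 0.012 ] z med/max [0.0924 0.099 ]
side spool 154 [0.4571 0.4092] ang -0.509 [0.0363 0.0064] z med/max [0.0288 0.0658]
side sd 67 [ 0.6643 -0.4314] ang -1.051 [0.0428 0.0164] z med/max [0.0171 0.0239]
side rail 464 [0.5924 0.2999] -0.712 [0.09776693 0.00930715] mid [0.60836122 0.2861856 ] 0.3324145960978375 0.14936483029830028
```

View pics/topc.png

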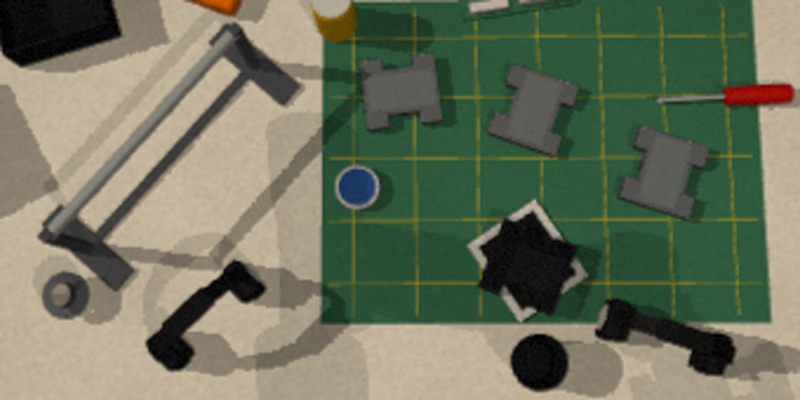

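The crop confirms three cases with notches across their waists, the light base plate lying at about 45° with the tray askew on it (525,260), and two headsets. I move the wrist camera over the tray first.

```bash
python3 -m handwheel '[25,32,0,0,1,25,32,0,0,1,25,32,0,0,1,25,32,0,0,1,25,32,0,0,1]'; python3 -m handwheel '[25,32,0,0,1,25,32,0,0,1,25,32,0,0,1,25,32,0,0,1,25,32,0,0,1,0,0,0,0,1,0,0,0,0,1]'
python3 - <<'E'
from h import *
st(); im=cap('wrist'); cv2.imwrite('pics/wtray.png',cv2.convertScaleAbs(im,alpha=1.6))
W=cloud('wrist')
b=blob(W,np.ones((400,640),bool),(.37,.55,-.26,-.08),.022,.06); P=W[b]; print(len(P),pca(P[:,:2]),np.median(P[:,2]))
E
```

```text
time: 0.65
tool_pos: [0.2575, -0.3467, 0.2406]
tool_rot: [-3.141, -0.0, 0.253]
contact_force: [0.8, 0.5, -0.5]
opening: 0.092
grip_force: 0.0
time: 1.35
tool_pos: [0.382, -0.1875, 0.2406]
tool_rot: [-3.142, 0.001, 0.257]
contact_force: [0.1, -0.8, -0.4]
opening: 0.0916
grip_force: 0.0
{'time': 1.35, 'tool_pos': [0.382, -0.1875, 0.2406], 'tool_rot': [-3.1416, 0.0006, 0.2565], 'contact_force': [0.0829, -0.8275, -0.4241], 'opening': 0.0916, 'grip_force': 0.0, 'qpos': [-0.6365, 0.1593, 1.7738, -0.0005, 1.2088, 0.6779]}
3119 (array([ 0.44393225, -0.18327015]), np.float64(0.8591021154273885), array([0.0549455 , 0.03160844])) 0.03537463523975398
```

View pics/wtray.png

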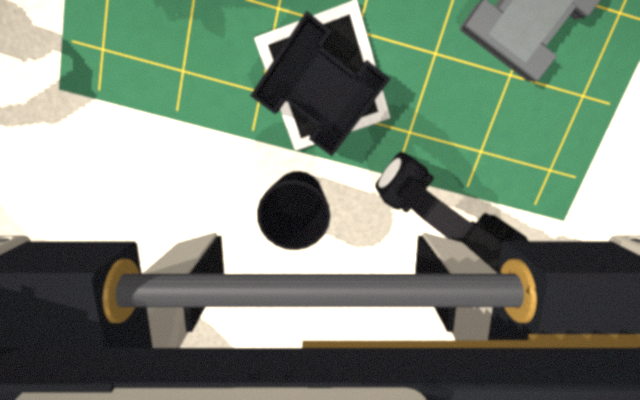

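The wrist view shows the tray at about (322,82) on the white base, with the cup at (294,210) and headset B at (440,205). The camera looks tilted, so I rectify onto the tray's rim plane.

```bash
cat >> h.py <<'E'
def ortho(n,z,cx,cy,half=.08,ppm=3500):
    "image: right=+x world, up=+y; pixel = (x-cx+half)*ppm"
    im,d,K,T=load(n); N=int(2*half*ppm); g=np.arange(N)/ppm-half
    X,Y=np.meshgrid(cx+g,cy-g); P=np.stack([X,Y,0*X+z],-1)@T[:3,:3].T+T[:3,3]
    return cv2.remap(im,(P[...,0]/P[...,2]*K[0]+K[2]).astype(np.float32),(P[...,1]/P[...,2]*K[1]+K[3]).astype(np.float32),cv2.INTER_CUBIC)
def topmask(n,box,z0,z1):
    W=cloud(n); return W[blob(W,np.ones((400,640),bool),box,z0,z1)]
E
python3 - <<'E'
from h import *
o=ortho('wrist',.036,.458,-.166); cv2.imwrite('pics/otray.png',cv2.convertScaleAbs(o,alpha=3,beta=10)); print(o.shape)
E
```

```text
(560, 560, 3)
```

View pics/otray.png

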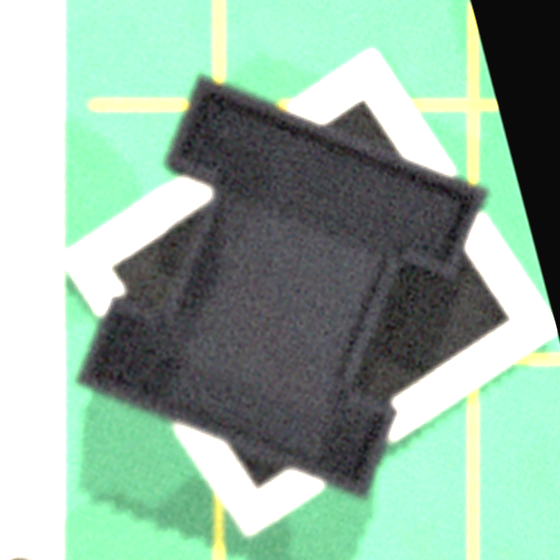

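Base corners, read on the rim plane, are at (375,50), (65,262), (250,532) and (555,340), so its x axis is at about 0.58 rad. The tray rim corners at (203,80), (485,188), (360,490) and (82,382) put its centre at (0.459,-0.167) with yaw about 1.195. I align above it.

```bash
python3 -m handwheel '[11,3,0,0.134,0.8,11,3,0,0.134,0.8,11,3,0,0.134,0.8,11,3,0,0.134,0.8,11,3,0,0.134,0.8,11,3,-20,0.134,0.8,11,2,-40,0.134,0.8,0,0,-40,0,0.8]' 20; python3 -m handwheel '[0,0,0,0,0.8,0,0,0,0,0.8]'
```

```text
time: 2.2
tool_pos: [0.4596, -0.17, 0.14]
tool_rot: [3.139, 0.001, 1.194]
contact_force: [1.0, -0.6, -0.8]
opening: 0.073
grip_force: 0.0
time: 2.4
tool_pos: [0.4584, -0.1693, 0.1411]
tool_rot: [-3.14, 0.0, 1.19]
contact_force: [-0.2, -0.9, -0.2]
opening: 0.0735
grip_force: 0.0
```

```bash
python3 -m handwheel '[0,2,-30,0,0.8,0,0,-30,0,0.8,0,0,-25,0,0.8,0,0,-15,0,0.8,0,0,-7,0,0.8,0,0,0,0,0.5,0,0,0,0,0.5,0,0,0,0,0.5]' 20; python3 -m handwheel '[0,0,0,0,0.5,0,0,0,0,0.5,0,0,10,0,0.5,0,0,20,0,0.5,0,0,40,0,0.5,0,0,40,0,0.5,0,0,0,0,0.5]'
```

```text
time: 3.2
tool_pos: [0.4597, -0.1669, 0.0352]
tool_rot: [3.139, 0.001, 1.192]
contact_force: [-1.0, -0.9, 4.8]
opening: 0.0576
grip_force: 20.0
time: 3.9
tool_pos: [0.4615, -0.1674, 0.1494]
tool_rot: [3.131, 0.001, 1.192]
contact_force: [0.6, -0.6, -1.1]
opening: 0.0575
grip_force: 20.0
```

```bash
python3 -m handwheel '[-4,37,0,-0.123,0.5,-4,37,0,-0.123,0.5,-4,37,0,-0.123,0.5,-4,37,0,-0.123,0.5,-4,37,0,-0.123,0.5,0,0,-40,0,0.5,0,0,-40,0,0.5,0,0,-20,0,0.5]'; python3 -m handwheel '[0,0,-10,0,0.5,0,0,-6,0,0.5,0,0,0,0,0.5,0,0,0,0,0.8,0,0,0,0,0.8,0,0,0,0,0.8]';  python3 -m handwheel '[0,0,30,0,0.8,0,0,40,0,1,0,0,40,0,1,-20,-30,30,0,1,-20,-30,30,0,1,-20,-30,20,0,1]'; python3 -m handwheel '[-15,-30,0,0,1,0,-30,0,0,1,0,0,0,0,1,0,0,0,0,1]'
python3 - <<'E'
from h import *
st(); cap('wrist'); cap('top')
o=ortho('wrist',.008,.458,-.166); cv2.imwrite('pics/obase.png',cv2.convertScaleAbs(o,alpha=1.3)); 
E
```

```text
time: 4.7
tool_pos: [0.4369, 0.0196, 0.0415]
tool_rot: [-3.139, 0.003, 0.578]
contact_force: [0.1, -0.2, -0.5]
opening: 0.0577
grip_force: 20.0
time: 5.3
tool_pos: [0.4393, 0.0187, 0.0284]
tool_rot: [3.14, -0.001, 0.577]
contact_force: [-0.3, -0.2, 0.3]
opening: 0.0728
grip_force: 0.0
time: 5.9
tool_pos: [0.3786, -0.0721, 0.2201]
tool_rot: [3.138, -0.002, 0.578]
contact_force: [0.8, 0.0, 0.2]
opening: 0.0918
grip_force: 0.0
time: 6.3
tool_pos: [0.3636, -0.1314, 0.2179]
tool_rot: [3.141, -0.0, 0.575]
contact_force: [-0.1, 0.3, -0.7]
opening: 0.0918
grip_force: 0.0
{'time': 6.3, 'tool_pos': [0.3636, -0.1314, 0.2179], 'tool_rot': [3.1415, -0.0003, 0.5748], 'contact_force': [-0.1087, 0.3415, -0.7267], 'opening': 0.0918, 'grip_force': 0.0, 'qpos': [-0.5458, 0.1098, 1.9019, 0.0003, 1.1296, 0.4501]}
```

View pics/obase.png

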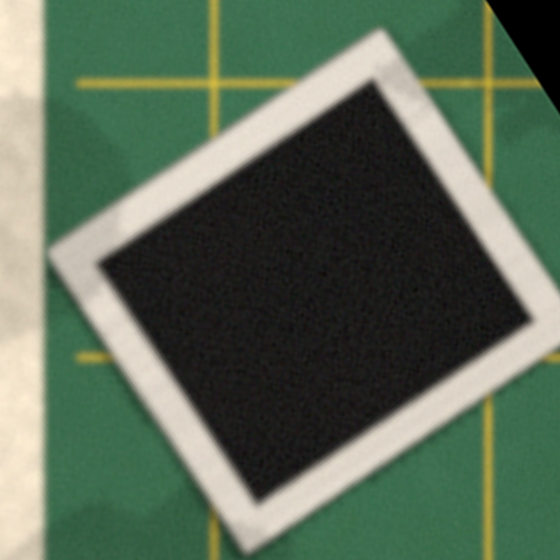

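The base is clear: plate corners at (380,30), (50,250), (250,552) and its dark inlay runs (372,80)-(98,262)-(258,503)-(532,320). I fit the inlay in the wrist and top views and measure the cases again from above.

```bash
cat >> h.py <<'E'
def dark(n,z,cx,cy,half=.08,thr=60,ppm=3500):
    o=ortho(n,z,cx,cy,half,ppm); m=((o.max(2)<thr)&(o.max(2)>4)).astype(np.uint8)
    m=cv2.morphologyEx(m,cv2.MORPH_OPEN,np.ones((9,9))); k,l,s,c=cv2.connectedComponentsWithStats(m)
    i=l[len(l)//2,len(l)//2]; i=i or 1+s[1:,4].argmax(); cn=cv2.findContours((l==i).astype(np.uint8),0,2)[0][0]
    r=cv2.minAreaRect(cn); b=cv2.boxPoints(r)/ppm; b=np.c_[cx-half+b[:,0],cy+half-b[:,1]]
    ctr=c[i]/ppm; e=b[1]-b[0],b[2]-b[1]; L=[np.hypot(*v) for v in e]; v=e[np.argmax(L)]
    return 'rectc',np.round(b.mean(0),4),'cen',np.round([cx-half+ctr[0],cy+half-ctr[1]],4),'L',np.round(L,4),'ang',np.round(np.arctan(v[1]/v[0]),3)
E
python3 - <<'E'
from h import *
for n in('wrist','top'): print(n,dark(n,.008,.458,-.166))
for k,c in dict(c1=(.681,-.011),c2=(.656,-.18),c3=(.574,-.34),tray=(.44,.02)).items():
    P=topmask('top',(c[0]-.075,c[0]+.075,c[1]-.075,c[1]+.075),.011,.034); print(k,pca(P[:,:2]),np.median(P[:,2]))
E
```

```text
wrist ('rectc', array([ 0.4678, -0.1692], dtype=float32), 'cen', array([ 0.4679, -0.1692]), 'L', array([0.0937, 0.0819], dtype=float32), 'ang', np.float32(0.588))
top ('rectc', array([ 0.4569, -0.1583], dtype=float32), 'cen', array([ 0.4601, -0.1656]), 'L', array([0.1259, 0.1724], dtype=float32), 'ang', np.float32(-1.312))
c1 (array([ 0.68154234, -0.01081672]), np.float64(-1.5463708569698857), array([0.02983212, 0.02440005])) 0.01949537446946703
c2 (array([ 0.65564817, -0.1795223 ]), np.float64(-0.35258760534128963), array([0.02985137, 0.02365152])) 0.01957061553140471
c3 (array([ 0.57400173, -0.33992313]), np.float64(-0.35854671560601814), array([0.02981723, 0.0238239 ])) 0.019316124265148282
tray (array([0.438915  , 0.02051682]), np.float64(0.5243696358952491), array([0.03619573, 0.03214931])) 0.026984063260135693
```

```bash
cat >> h.py <<'E'
def case(c,z=.02,zr=(.011,.03),half=.075,ppm=3500):
    "grey case: mask from low-saturation on ortho at top plane + PCA; also depth PCA"
    P=topmask('wrist',(c[0]-.075,c[0]+.075,c[1]-.075,c[1]+.075),*zr); C,a,s=pca(P[:,:2])
    o=ortho('wrist',z,*c,half,ppm).astype(int); m=((o.max(2)-o.min(2)<22)&(o.max(2)>35)&(o.max(2)<150)).astype(np.uint8)
    m=cv2.morphologyEx(m,cv2.MORPH_OPEN,np.ones((15,15))); k,l,S,_=cv2.connectedComponentsWithStats(m); i=1+S[1:,4].argmax()
    v,u=np.nonzero(l==i); C2,a2,s2=pca(np.c_[c[0]-half+u/ppm,c[1]+half-v/ppm])
    r=cv2.minAreaRect(np.c_[u,v].astype(np.float32)); q=np.array(r[0])/ppm; cv2.imwrite('m.png',o.astype(np.uint8))
    print('depth',np.round(C,4),round(a,3),np.round(s,4),np.round(np.median(P[:,2]),4)); print('mask',np.round(C2,4),round(a2,3),np.round(s2,4),'rect',np.round([c[0]-half+q[0],c[1]+half-q[1]],4),np.round(np.array(r[1])/ppm,4),r[2])
E
python3 -m handwheel '[33,-4,0,-0.133,1,33,-4,0,-0.133,1,33,-4,0,-0.133,1,33,-4,0,-0.133,1,33,-4,0,-0.133,1,33,-4,0,-0.133,1,33,-4,0,-0.133,1,4,0,-18,0,1]'; python3 -m handwheel '[0,0,0,0,1,0,0,0,0,1]'
python3 - <<'E'
from h import *
cap('wrist'); case((.656,-.18)); cv2.imwrite('pics/wc2.png',np.hstack([load('wrist')[0][:,120:520],cv2.resize(cv2.imread('m.png'),(400,400))]))
E
```

```text
time: 7.2
tool_pos: [0.6031, -0.1582, 0.2009]
tool_rot: [-3.141, -0.006, -0.355]
contact_force: [-0.2, 0.2, 0.1]
opening: 0.0921
grip_force: 0.0
time: 7.4
tool_pos: [0.5983, -0.1579, 0.1992]
tool_rot: [-3.142, 0.002, -0.352]
contact_force: [-0.1, -0.7, -0.7]
opening: 0.0918
grip_force: 0.0
depth [ 0.6604 -0.1818] -0.367 [0.0295 0.0234] 0.0196
mask [ 0.6592 -0.1813] -0.364 [0.0293 0.0234] rect [ 0.6593 -0.1814] [0.0958 0.09  ] 20.31601333618164
```

View pics/wc2.png

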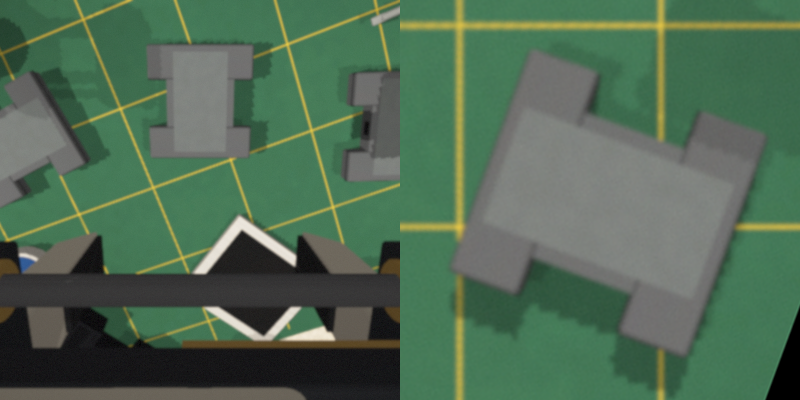

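The case shows cleanly at about (200,100), and its fitted outline of 95.8 x 90 mm matches the text. Next I grasp it.

```bash
python3 -m handwheel '[20,-8,-20,-0.01,0.8,20,-8,-30,0,0.8,19,-7,-30,0,0.8,0,0,-40,0,0.8,0,0,-30,0,0.8,0,0,-20,0,0.8,0,0,-9,0,0.8,0,0,0,0,0.8]'; python3 -m handwheel '[0,0,0,0,0.5,0,0,0,0,0.5,0,0,0,0,0.5,0,0,0,0,0.5,0,0,10,0,0.5,0,0,30,0,0.5,0,0,40,0,0.5,0,0,0,0,0.5]' 25
python3 - <<'E'
from h import *
cap('top'); W=cloud('top'); print(dark('top',.008,.465,-.169,half=.062)); cv2.imwrite('pics/t2.png',ortho('top',.008,.465,-.169,.08))
E
```

```text
time: 8.25
tool_pos: [0.6574, -0.182, 0.0206]
tool_rot: [3.142, 0.001, -0.364]
contact_force: [-0.2, 0.4, 0.5]
opening: 0.0735
grip_force: 0.0
time: 9.05
tool_pos: [0.6609, -0.1834, 0.1076]
tool_rot: [3.141, -0.011, -0.364]
contact_force: [1.3, -0.9, -2.0]
opening: 0.0574
grip_force: 25.0
('rectc', array([ 0.4418, -0.1636], dtype=float32), 'cen', array([ 0.4425, -0.1653]), 'L', array([0.1284, 0.0234], dtype=float32), 'ang', np.float32(1.034))
```

```bash
python3 - <<'E'
from h import *
im,d,K,T=load('top'); Ti=np.linalg.inv(T)
def back(u,v,z):
    r=Ti[:3,:3]@[(u-K[2])/K[0],(v-K[3])/K[1],1]; o=Ti[:3,3]; return o+r*(z-o[2])/r[2]
c=[back(150+x/2.353,120+y/2.353,.008)[:2] for x,y in((535,200),(468,243),(523,320),(587,272))]
print(np.round(c,4),np.mean(c,0)); st()
E
```

```text
[[ 0.5411 -0.1801]
 [ 0.4871 -0.0948]
 [ 0.3911 -0.1614]
 [ 0.4501 -0.2424]] [ 0.46736554 -0.16966293]
{'time': 9.1, 'tool_pos': [0.6595, -0.1829, 0.1046], 'tool_rot': [3.1412, -0.0066, -0.3642], 'contact_force': [0.3693, 0.2906, -2.4967], 'opening': 0.0577, 'grip_force': 24.9949, 'qpos': [-0.3823, 0.7467, 1.2095, -0.0002, 1.1788, 1.5527]}
```

```bash
python3 -m handwheel '[-27,2,0,0.136,0.5,-27,2,0,0.136,0.5,-27,2,0,0.136,0.5,-27,2,0,0.136,0.5,-27,2,0,0.136,0.5,-27,2,0,0.136,0.5,-29,1,0,0.136,0.5,0,0,0,0,0.5]'; python3 -m handwheel '[0,0,-20,0,0.5,0,0,-20,0,0.5]';python3 -m handwheel '[0,0,0,0,0.5,0,0,0,0,0.5]'
```

```text
time: 9.9
tool_pos: [0.4624, -0.1678, 0.0995]
tool_rot: [-3.136, 0.004, 0.59]
contact_force: [0.6, -0.2, -1.9]
opening: 0.0575
grip_force: 25.0
time: 10.1
tool_pos: [0.4672, -0.1694, 0.0603]
tool_rot: [3.141, -0.001, 0.586]
contact_force: [0.9, 0.3, -3.9]
opening: 0.0574
grip_force: 25.0
time: 10.3
tool_pos: [0.4668, -0.1691, 0.0604]
tool_rot: [-3.14, 0.001, 0.587]
contact_force: [-0.2, 0.7, -1.6]
opening: 0.0576
grip_force: 25.0
```

```bash
python3 -m handwheel '[0,0,-15,0,0.5,0,0,-10,0,0.5,0,0,-6,0,0.5,0,0,0,0,0.5,0,0,0,0,0.8,0,0,0,0,0.8,0,0,0,0,0.8]'; python3 -m handwheel '[0,0,30,0,0.8,0,0,40,0,1,-15,-10,40,0,1,-15,-10,40,0,1,-20,-13,20,0,1,0,0,0,0,1,0,0,0,0,1]'
python3 - <<'E'
from h import *
cap('wrist'); case((.467,-.169),z=.028,zr=(.02,.036)); print(dark('wrist',.008,.467,-.169))
E
python3 -m handwheel '[14,-17,0,-0.131,1,14,-17,0,-0.131,1,14,-17,0,-0.131,1,14,-17,0,-0.131,1,14,-17,0,-0.131,1,14,-17,0,-0.131,1,16,-16,0,-0.131,1,0,0,0,0,1]'; python3 -m handwheel '[0,0,0,0,1,0,0,0,0,1]'
python3 - <<'E'
from h import *
cap('wrist'); case((.574,-.34))
E
```

```text
time: 11.0
tool_pos: [0.4671, -0.1693, 0.0301]
tool_rot: [3.141, -0.0, 0.588]
contact_force: [-0.4, -0.1, 0.3]
opening: 0.0727
grip_force: 0.0
time: 11.7
tool_pos: [0.4168, -0.2023, 0.2]
tool_rot: [3.141, -0.001, 0.587]
contact_force: [-0.9, 0.2, 0.4]
opening: 0.0919
grip_force: 0.0
depth [ 0.468  -0.1687] 0.574 [0.0293 0.0234] 0.0276
mask [ 0.4653 -0.173 ] 0.637 [0.0308 0.0249] rect [ 0.4655 -0.1735] [0.0959 0.1021] 56.256439208984375
('rectc', array([ 0.4863, -0.1998], dtype=float32), 'cen', array([ 0.4864, -0.1998]), 'L', array([0.0423, 0.0112], dtype=float32), 'ang', np.float32(0.594))
time: 12.55
tool_pos: [0.5182, -0.3209, 0.1971]
tool_rot: [-3.141, 0.002, -0.331]
contact_force: [-0.1, -0.3, 0.4]
opening: 0.0917
grip_force: 0.0
time: 12.75
tool_pos: [0.5164, -0.319, 0.1987]
tool_rot: [-3.141, 0.002, -0.327]
contact_force: [-0.7, 0.0, -0.4]
opening: 0.0919
grip_force: 0.0
depth [ 0.579  -0.3433] -0.34 [0.0293 0.0234] 0.0196
mask [ 0.5774 -0.3426] -0.331 [0.0293 0.0235] rect [ 0.5775 -0.3426] [0.096  0.0903] 18.434947967529297
```

```bash
python3 -m handwheel '[20,-8,-20,-0.006,0.8,20,-8,-30,0,0.8,20,-7,-30,0,0.8,0,0,-40,0,0.8,0,0,-30,0,0.8,0,0,-20,0,0.8,0,0,-9,0,0.8,0,0,0,0,0.8]'; python3 -m handwheel '[0,0,0,0,0.5,0,0,0,0,0.5,0,0,0,0,0.5,0,0,0,0,0.5,0,0,10,0,0.5,0,0,30,0,0.5,0,0,50,0,0.5,0,0,0,0,0.5]' 25;python3 -m handwheel '[0,0,0,0,0.5]'
```

```text
time: 13.6
tool_pos: [0.5762, -0.3424, 0.0198]
tool_rot: [-3.141, 0.002, -0.334]
contact_force: [-0.4, 0.5, -0.3]
opening: 0.0732
grip_force: 0.0
time: 14.4
tool_pos: [0.58, -0.3456, 0.1189]
tool_rot: [3.137, -0.013, -0.335]
contact_force: [0.8, -0.1, -0.4]
opening: 0.0579
grip_force: 25.0
time: 14.5
tool_pos: [0.5773, -0.3436, 0.1126]
tool_rot: [3.14, -0.003, -0.335]
contact_force: [-1.0, -0.4, -1.6]
opening: 0.0575
grip_force: 25.0
```

```bash
python3 -m handwheel '[-16,25,0,0.132,0.5,-16,25,0,0.132,0.5,-16,25,0,0.132,0.5,-16,25,0,0.132,0.5,-16,25,0,0.132,0.5,-16,25,0,0.132,0.5,-14,23,0,0.132,0.5,0,0,0,0,0.5]'; python3 -m handwheel '[0,0,-20,0,0.5,0,0,0,0,0.5,0,0,0,0,0.5]'
```

```text
time: 15.3
tool_pos: [0.4635, -0.1668, 0.1092]
tool_rot: [-3.135, 0.003, 0.594]
contact_force: [-0.6, -0.2, -1.7]
opening: 0.0576
grip_force: 25.0
time: 15.6
tool_pos: [0.4664, -0.1702, 0.09]
tool_rot: [-3.14, 0.001, 0.588]
contact_force: [0.1, -0.2, -1.9]
opening: 0.058
grip_force: 25.0
```

```bash
python3 -m handwheel '[0,1,-20,0,0.5,0,0,-14,0,0.5,0,0,-7,0,0.5,0,0,0,0,0.5,0,0,0,0,0.8,0,0,0,0,0.8,0,0,0,0,0.8]'; python3 -m handwheel '[0,0,30,0,0.8,0,0,40,0,1,-15,-10,40,0,1,-15,-10,40,0,1,-20,-13,0,0,1,0,0,0,0,1,0,0,0,0,1]'
python3 - <<'E'
from h import *
cap('wrist'); case((.467,-.169),z=.048,zr=(.04,.056))
E
python3 -m handwheel '[38,18,0,0.149,1,38,18,0,0.149,1,38,18,0,0.149,1,38,18,0,0.149,1,38,18,0,0.149,1,38,18,0,0.149,1,40,23,0,0.149,1,0,0,0,0,1]'; python3 -m handwheel '[0,0,0,0,1,0,0,0,0,1]'
python3 - <<'E'
from h import *
cap('wrist'); case((.682,-.011))
E
```

```text
time: 16.3
tool_pos: [0.4672, -0.1695, 0.0502]
tool_rot: [3.141, -0.0, 0.589]
contact_force: [0.1, 0.1, -0.5]
opening: 0.0724
grip_force: 0.0
time: 17.0
tool_pos: [0.4167, -0.2022, 0.1998]
tool_rot: [3.141, -0.0, 0.587]
contact_force: [-0.5, 0.3, 0.2]
opening: 0.092
grip_force: 0.0
depth [ 0.4678 -0.1689] 0.593 [0.0293 0.0234] 0.0475
mask [ 0.4668 -0.1721] 0.559 [0.0289 0.0252] rect [ 0.4658 -0.1706] [0.0938 0.0974] 56.08257293701172
time: 17.85
tool_pos: [0.6883, -0.0665, 0.1961]
tool_rot: [-3.14, -0.002, 1.641]
contact_force: [-0.3, -0.5, -0.9]
opening: 0.0918
grip_force: 0.0
time: 18.05
tool_pos: [0.6842, -0.071, 0.1988]
tool_rot: [-3.14, -0.0, 1.631]
contact_force: [0.1, -0.0, 0.2]
opening: 0.092
grip_force: 0.0
depth [ 0.6846 -0.01  ] -1.55 [0.0297 0.0241] 0.0196
mask [ 0.6841 -0.0124] -1.462 [0.0295 0.0235] rect [ 0.6839 -0.0122] [0.0969 0.0903] 83.10256958007812
```

```bash
python3 -m handwheel '[-1,20,-20,0.05,0.8,0,20,-30,0,0.8,0,19,-30,0,0.8,0,0,-40,0,0.8,0,0,-30,0,0.8,0,0,-20,0,0.8,0,0,-9,0,0.8,0,0,0,0,0.8]'; python3 -m handwheel '[0,0,0,0,0.5,0,0,0,0,0.5,0,0,0,0,0.5,0,0,0,0,0.5,0,0,10,0,0.5,0,0,50,0,0.5,0,0,50,0,0.5,0,0,0,0,0.5]' 25;python3 -m handwheel '[0,0,0,0,0.5]'
```

```text
time: 18.9
tool_pos: [0.6829, -0.0128, 0.0202]
tool_rot: [-3.14, -0.0, 1.68]
contact_force: [-0.5, -0.0, -0.2]
opening: 0.0735
grip_force: 0.0
time: 19.7
tool_pos: [0.6879, -0.0125, 0.1399]
tool_rot: [3.127, 0.003, 1.682]
contact_force: [1.4, -0.3, -1.0]
opening: 0.0574
grip_force: 25.0
time: 19.8
tool_pos: [0.6844, -0.0121, 0.1327]
tool_rot: [3.138, 0.001, 1.682]
contact_force: [0.7, 0.5, -2.5]
opening: 0.0576
grip_force: 25.0
```

```bash
python3 -m handwheel '[-27,-20,0,-0.137,0.5,-27,-20,0,-0.137,0.5,-27,-20,0,-0.137,0.5,-27,-20,0,-0.137,0.5,-27,-20,0,-0.137,0.5,-27,-20,0,-0.137,0.5,-27,-19,0,-0.137,0.5,-27,-18,0,-0.135,0.5]'; python3 -m handwheel '[0,0,0,0,0.5,0,0,-20,0,0.5,0,0,0,0,0.5,0,0,0,0,0.5]'
```

```text
time: 20.6
tool_pos: [0.4655, -0.1692, 0.1292]
tool_rot: [-3.138, 0.002, 0.582]
contact_force: [-0.5, -0.6, -2.0]
opening: 0.0578
grip_force: 25.0
time: 21.0
tool_pos: [0.4675, -0.1685, 0.11]
tool_rot: [-3.139, 0.001, 0.589]
contact_force: [0.8, -0.9, -1.5]
opening: 0.058
grip_force: 25.0
```

```bash
python3 -m handwheel '[0,0,-20,0,0.5,0,0,-14,0,0.5,0,0,-7,0,0.5,0,0,0,0,0.5,0,0,0,0,0.8,0,0,0,0,0.8,0,0,0,0,0.8]'; python3 -m handwheel '[0,0,30,0,0.8,0,0,40,0,1,-15,-10,40,0,1,-15,-10,20,0,1,-20,-13,0,0,1,0,0,0,0,1,0,0,0,0,1]'
python3 - <<'E'
from h import *
cap('wrist'); case((.467,-.169),z=.068,zr=(.06,.076))
E
python3 -m handwheel '[-5,37,0,0,1,-5,37,0,0,1,-6,37,0,0,1,-6,37,0,0,1,-6,40,0,0,1,0,0,0,0,1,0,0,0,0,1]'
python3 - <<'E'
from h import *
st();cap('wrist'); o=ortho('wrist',.028,.44,.02); cv2.imwrite('pics/otray2.png',cv2.convertScaleAbs(o,alpha=2,beta=10))
P=topmask('wrist',(.36,.52,-.06,.1),.018,.036); print(pca(P[:,:2]))
for n in('top',):
  W=cap(n); W=cloud(n); A=np.ones((400,640),bool)
  for c in((.398,.227),(.371,-.322),(.467,-.169)): P=W[blob(W,A,(c[0]-.09,c[0]+.09,c[1]-.09,c[1]+.09),.06,.16)]; print(len(P),pca(P[:,:2]) if len(P)>5 else 0)
E
```

```text
time: 21.7
tool_pos: [0.4682, -0.1693, 0.0702]
tool_rot: [3.141, -0.0, 0.588]
contact_force: [-0.0, -0.7, 0.5]
opening: 0.0727
grip_force: 0.0
time: 22.4
tool_pos: [0.4179, -0.2023, 0.1999]
tool_rot: [3.141, -0.0, 0.587]
contact_force: [-0.8, -0.2, 0.0]
opening: 0.0915
grip_force: 0.0
depth [ 0.4699 -0.168 ] 0.598 [0.0293 0.0234] 0.0675
mask [ 0.4685 -0.1702] 0.601 [0.0288 0.0243] rect [ 0.4674 -0.1698] [0.0913 0.0981] 56.473480224609375
time: 23.15
tool_pos: [0.3901, -0.0131, 0.1996]
tool_rot: [3.142, 0.0, 0.591]
contact_force: [0.8, 0.2, -0.7]
opening: 0.0916
grip_force: 0.0
{'time': 23.15, 'tool_pos': [0.3901, -0.0131, 0.1996], 'tool_rot': [3.1415, 0.0002, 0.5912], 'contact_force': [0.8132, 0.2148, -0.7077], 'opening': 0.0916, 'grip_force': 0.0, 'qpos': [-0.2305, 0.1395, 1.924, -0.0002, 1.0782, 0.7492]}
(array([0.43896482, 0.01866229]), np.float64(0.5592598635057351), array([0.03617988, 0.03195906]))
472 (array([0.40026547, 0.22406333]), np.float64(-0.8074361342753575), array([0.0401544 , 0.00709165]))
472 (array([ 0.37283526, -0.31744627]), np.float64(1.227743400405581), array([0.03882729, 0.00693288]))
946 (array([ 0.46525599, -0.16776108]), np.float64(0.6234027224543662), array([0.03018022, 0.02370654]))
```

View pics/otray2.png

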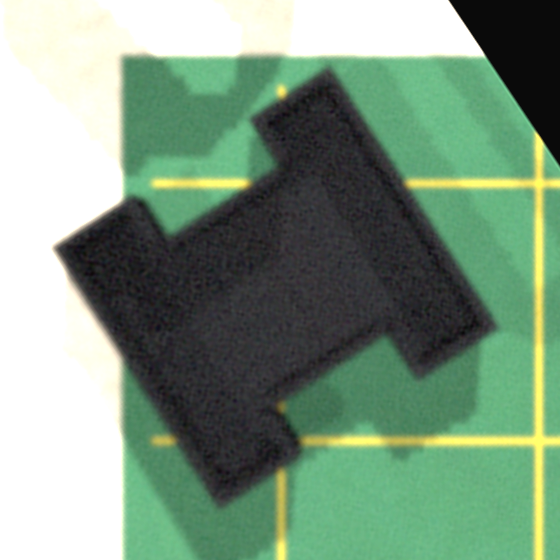

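The tray's rim corners at (332,70), (55,247), (220,505) and (495,327) give centre (0.4387,0.018) and yaw 0.572. I pick it up now.

```bash
python3 -m handwheel '[16,11,-20,-0.013,0.8,16,11,-30,0,0.8,17,10,-30,0,0.8,0,0,-40,0,0.8,0,0,-30,0,0.8,0,0,-15,0,0.8,0,0,-7,0,0.8,0,0,0,0,0.8]'; python3 -m handwheel '[0,0,0,0,0.5,0,0,0,0,0.5,0,0,0,0,0.5,0,0,0,0,0.5,0,0,10,0,0.5,0,0,50,0,0.5,0,0,50,0,0.5,0,0,10,0,0.5]' 20;python3 -m handwheel '[6,-37,0,0.013,0.5,6,-37,0,0,0.5,6,-37,0,0,0.5,5,-37,0,0,0.5,5,-39,0,0,0.5,0,0,0,0,0.5,0,0,-20,0,0.5,0,0,0,0,0.5]'
```

```text
time: 24.05
tool_pos: [0.4388, 0.017, 0.027]
tool_rot: [-3.141, 0.001, 0.573]
contact_force: [-0.1, 0.9, 0.4]
opening: 0.0737
grip_force: 0.0
time: 24.85
tool_pos: [0.4413, 0.0177, 0.153]
tool_rot: [3.135, -0.007, 0.575]
contact_force: [1.2, 0.4, -2.1]
opening: 0.0582
grip_force: 20.0
time: 25.65
tool_pos: [0.4649, -0.168, 0.1256]
tool_rot: [-3.137, 0.003, 0.587]
contact_force: [-0.2, 0.6, -1.2]
opening: 0.0574
grip_force: 20.0
```

```bash
python3 -m handwheel '[0,0,0,0,0.5,0,0,0,0,0.5]'; python3 -m handwheel '[0,0,-15,0,0.5,0,0,-10,0,0.5,0,0,-6,0,0.5,0,0,0,0,0.5,0,0,0,0,0.8,0,0,0,0,0.8,0,0,0,0,0.8]'; python3 -m handwheel '[0,0,30,0,0.8,0,0,40,0,1,-15,-10,40,0,1,-15,-10,20,0,1,-20,-13,0,0,1,0,0,0,0,1,0,0,0,0,1]'
python3 - <<'E'
from h import *
cap('wrist'); P=topmask('wrist',(.38,.55,-.26,-.08),.082,.106); print(pca(P[:,:2]),np.median(P[:,2]))
o=ortho('wrist',.096,.467,-.169); cv2.imwrite('pics/otray3.png',cv2.convertScaleAbs(o,alpha=2,beta=10))
E
```

```text
time: 25.85
tool_pos: [0.4671, -0.1687, 0.1283]
tool_rot: [3.141, -0.0, 0.589]
contact_force: [0.1, 0.6, -0.9]
opening: 0.0577
grip_force: 20.0
time: 26.55
tool_pos: [0.467, -0.1693, 0.097]
tool_rot: [3.141, -0.0, 0.588]
contact_force: [0.3, 1.2, -0.6]
opening: 0.0726
grip_force: 0.0
time: 27.25
tool_pos: [0.4168, -0.2023, 0.2269]
tool_rot: [3.141, -0.0, 0.587]
contact_force: [0.1, 0.6, -0.8]
opening: 0.0918
grip_force: 0.0
(array([ 0.46705881, -0.16910623]), np.float64(0.6390393817420247), array([0.03734535, 0.03164337])) 0.095105380637247
```

View pics/otray3.png

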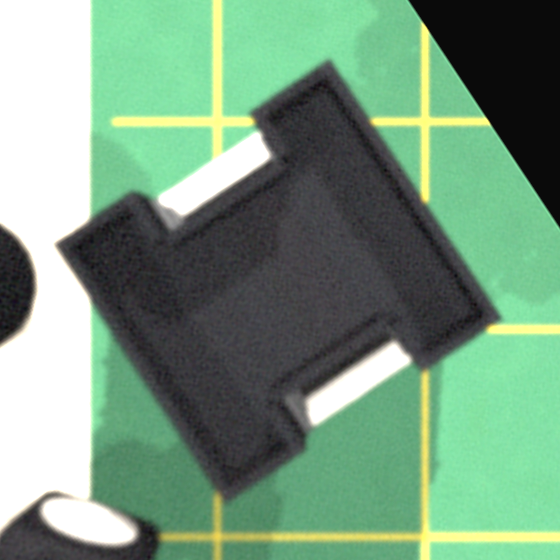

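The tray sits squared on the pile: corners (330,62), (58,243), (225,498), (498,318), centred on the base. The headsets come next, starting with B.

```bash
python3 -m handwheel '[-10,-30,50,0.11,0.6,-11,-29,0,0.11,0.6,-11,-29,0,0.11,0.6,-11,-29,0,0.11,0.6,-11,-30,0,0.11,0.6,-11,-30,0,0.103,0.6,0,0,0,0,0.6,0,0,0,0,0.6]'
cat >> h.py <<'E'
def crown(c,n='wrist'):
    P=topmask(n,(c[0]-.09,c[0]+.09,c[1]-.09,c[1]+.09),.132,.16); C,a,s=pca(P[:,:2]); 
    r=cv2.minAreaRect(((P[:,:2]-c)*1e4).astype(np.float32)); print(n,len(P),np.round(C,4),round(a,3),np.round(s,4),np.median(P[:,2]),np.round(np.array(r[0])/1e4+c,4),np.array(r[1])/1e4,r[2])
E
python3 - <<'E'
from h import *
st(); cap('wrist'); cap('top'); c=np.array((.3715,-.32)); crown(c); crown(c,'top')
cv2.imwrite('pics/wB.png',np.hstack([cv2.convertScaleAbs(load('wrist')[0][:,120:520],alpha=1.8),cv2.convertScaleAbs(cv2.resize(ortho('wrist',.14,*c,.06),(400,400)),alpha=3)]))
E
```

```text
time: 28.1
tool_pos: [0.3537, -0.3744, 0.2682]
tool_rot: [-3.141, -0.001, 1.239]
contact_force: [0.5, 0.3, -0.4]
opening: 0.055
grip_force: 0.0
{'time': 28.1, 'tool_pos': [0.3537, -0.3744, 0.2682], 'tool_rot': [-3.1407, -0.0013, 1.2389], 'contact_force': [0.5112, 0.336, -0.444], 'opening': 0.055, 'grip_force': 0.0, 'qpos': [-0.9631, 0.3039, 1.5019, 0.0006, 1.3373, -0.6313]}
wrist 2657 [ 0.3728 -0.3268] 1.236 [0.0175 0.0069] 0.1393502691223057 [ 0.3727 -0.3276] [0.0651412  0.02383876] 70.6665267944336
top 229 [ 0.3707 -0.3253] 1.246 [0.0183 0.0068] 0.13942396191803508 [ 0.3707 -0.3253] [0.06825703 0.02375197] 71.52535247802734
```

View pics/wB.png

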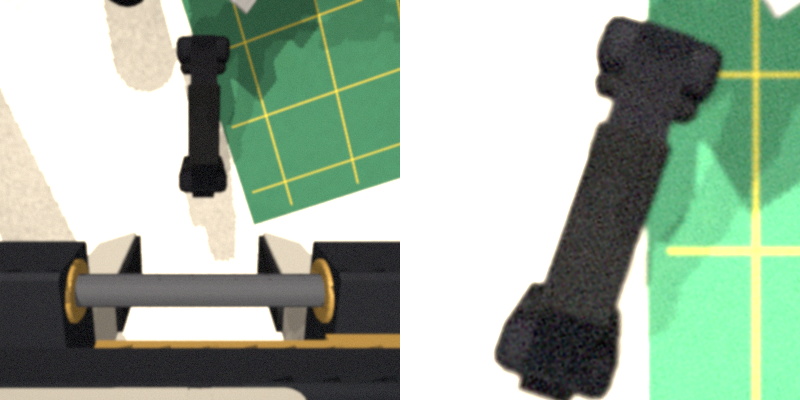

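The headset's pad spans about (205,80)-(205,165) in the left panel; its top is at 139 mm, centre (0.372,-0.3265), angle 1.24. I grasp it now.

```bash
python3 -m handwheel '[6,16,-20,0,0.6,6,16,-20,0,0.6,6,16,-20,0,0.6,0,0,-30,0,0.6,0,0,-20,0,0.6,0,0,-5,0,0.6,0,0,0,0,0.6,0,0,0,0,0.6]'
```

```text
time: 29.0
tool_pos: [0.3721, -0.3267, 0.1551]
tool_rot: [3.14, 0.001, 1.241]
contact_force: [-0.6, 0.7, 0.5]
opening: 0.0551
grip_force: 0.0
```

```bash
python3 -m handwheel '[0,0,-5,0,0.6,0,0,-4,0,0.6,0,0,0,0,0.6,0,0,0,0,0.1,0,0,0,0,0.1,0,0,0,0,0.1,0,0,0,0,0.1,0,0,0,0,0.1]' 40;  python3 -m handwheel '[0,0,5,0,0.1,0,0,15,0,0.1,0,0,25,0,0.1,0,0,30,0,0.1,0,0,30,0,0.1,0,0,30,0,0.1,0,0,30,0,0.1,0,0,15,0,0.1]';  python3 -m handwheel '[0,0,0,0,0.1,0,0,0,0,0.1]'
```

```text
time: 29.8
tool_pos: [0.3715, -0.3266, 0.1451]
tool_rot: [3.141, 0.0, 1.241]
contact_force: [0.1, 0.0, 0.5]
opening: 0.0236
grip_force: 40.0
time: 30.6
tool_pos: [0.3716, -0.3269, 0.3279]
tool_rot: [3.138, 0.002, 1.241]
contact_force: [-0.1, 0.2, -2.0]
opening: 0.0234
grip_force: 40.0
time: 30.8
tool_pos: [0.3711, -0.3263, 0.3244]
tool_rot: [-3.141, -0.0, 1.241]
contact_force: [-0.1, -0.1, -1.7]
opening: 0.024
grip_force: 40.0
```

Headset B is held. I carry it over the rail.

```bash
python3 -m handwheel '[5,10,0,-0.016,0.1,11,24,0,-0.016,0.1,11,24,0,-0.016,0.1,11,24,0,-0.016,0.1,11,24,0,-0.016,0.1,11,24,0,-0.016,0.1,11,24,0,-0.016,0.1,11,24,0,-0.016,0.1]';  python3 -m handwheel '[11,24,0,-0.016,0.1,11,24,0,-0.016,0.1,11,24,0,-0.016,0.1,11,24,0,-0.016,0.1,11,24,0,-0.016,0.1,11,24,0,-0.016,0.1,11,24,0,-0.016,0.1,11,24,0,-0.016,0.1]';  python3 -m handwheel '[11,24,0,-0.016,0.1,11,24,0,-0.016,0.1,11,24,0,-0.016,0.1,11,24,0,-0.016,0.1,11,24,0,-0.016,0.1,11,24,0,-0.016,0.1,11,24,0,-0.016,0.1,11,24,0,-0.016,0.1]';  python3 -m handwheel '[6,13,0,0,0.1,2,5,0,0,0.1,0,0,0,0,0.1,0,0,0,0,0.1]'
python3 - <<'E'
from h import *
im=cap('side'); cap('wrist'); cv2.imwrite('pics/s3.png',cv2.convertScaleAbs(cv2.resize(im[150:350,200:440],(720,600)),alpha=1.3))
W=cloud('wrist'); A=np.ones((400,640),bool); P=W[blob(W,A,(.45,.75,.15,.42),.14,.165)]; print(len(P),pca(P[:,:2]))
E
```

```text
time: 31.6
tool_pos: [0.4531, -0.1472, 0.3233]
tool_rot: [-3.138, -0.0, 1.112]
contact_force: [0.5, 0.4, -1.1]
opening: 0.0241
grip_force: 40.0
time: 32.4
tool_pos: [0.5411, 0.0445, 0.3231]
tool_rot: [-3.139, 0.002, 0.984]
contact_force: [0.5, 0.2, -1.5]
opening: 0.0237
grip_force: 40.0
time: 33.2
tool_pos: [0.6293, 0.2363, 0.3226]
tool_rot: [-3.14, 0.003, 0.856]
contact_force: [0.6, -0.8, -2.2]
opening: 0.0236
grip_force: 40.0
time: 33.6
tool_pos: [0.6371, 0.2527, 0.3243]
tool_rot: [-3.141, 0.002, 0.856]
contact_force: [-0.4, 0.8, -1.3]
opening: 0.0234
grip_force: 40.0
5639 (array([0.60300799, 0.28560509]), np.float64(-0.7171318910882024), array([0.1006214 , 0.00442674]))
```

View pics/s3.png

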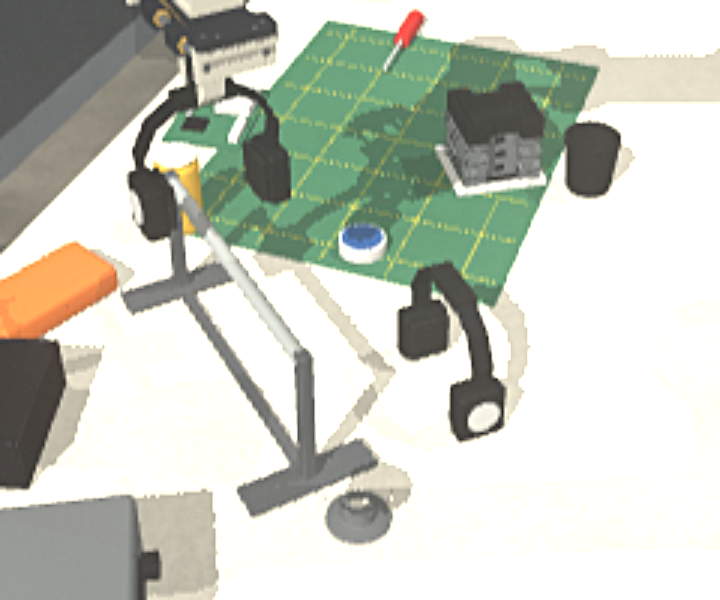

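The headset hangs level in the gripper above the bar, with cups at (155,200) and (265,160) on either side of it. I lower it.

```bash
python3 -m handwheel '[2,2,-10,0,0.1,0,0,-25,0,0.1,0,0,-25,0,0.1,0,0,-25,0,0.1,0,0,-25,0,0.1,0,0,-20,0,0.1,0,0,-10,0,0.1,0,0,0,0,0.1]'; python3 -m handwheel '[0,0,-4,0,0.1,0,0,-3,0,0.1,0,0,-2,0,0.1,0,0,0,0,0.1]'
```

```text
time: 34.5
tool_pos: [0.6386, 0.255, 0.1831]
tool_rot: [-3.14, 0.003, 0.856]
contact_force: [-0.6, 0.7, -1.2]
opening: 0.0235
grip_force: 40.0
time: 34.9
tool_pos: [0.6394, 0.2555, 0.1762]
tool_rot: [3.141, -0.0, 0.857]
contact_force: [0.2, 0.2, -1.5]
opening: 0.0235
grip_force: 40.0
```

```bash
python3 -m handwheel '[0,0,-1,0,0.1,0,0,-1,0,0.1,0,0,0,0,0.1]'; python3 -m handwheel '[0,0,-1,0,0.1,0,0,0,0,0.1]'
```

```text
time: 35.2
tool_pos: [0.6394, 0.2554, 0.1739]
tool_rot: [3.142, 0.0, 0.857]
contact_force: [-0.4, -0.0, -1.9]
opening: 0.0232
grip_force: 40.0
time: 35.4
tool_pos: [0.6394, 0.2555, 0.173]
tool_rot: [3.141, -0.0, 0.857]
contact_force: [-0.4, -0.3, -2.1]
opening: 0.0237
grip_force: 40.0
```

```bash
python3 -m handwheel '[0,0,-1,0,0.1,0,0,0,0,0.1]'; python3 -m handwheel '[0,0,-1,0,0.1,0,0,0,0,0.1,0,0,0,0,0.1]'
```

```text
time: 35.6
tool_pos: [0.6395, 0.2555, 0.1728]
tool_rot: [3.141, -0.001, 0.857]
contact_force: [-1.4, -0.9, 4.0]
opening: 0.023
grip_force: 40.0
time: 35.9
tool_pos: [0.6395, 0.2555, 0.1727]
tool_rot: [3.141, -0.001, 0.857]
contact_force: [-3.6, -0.8, 7.9]
opening: 0.0235
grip_force: 40.0
```

```bash
python3 -m handwheel '[0,0,0,0,0.3,0,0,0,0,0.4,0,0,0,0,0.45,0,0,0,0,0.45,0,0,10,0,0.45,0,0,30,0,0.45,0,0,50,0,0.45,0,0,50,0,0.45]';  python3 -m handwheel '[-20,-7,0,0.147,0.6,-20,-7,0,0.147,0.6,-20,-7,0,0.147,0.6,-20,-7,0,0.147,0.6,-20,-7,0,0.147,0.6,-20,-7,0,0.147,0.6,-20,-7,0,0.147,0.6,-20,-7,0,0.147,0.6]';python3 -m handwheel '[-20,-7,0,0.147,0.6,-22,-7,0,0.147,0.6,0,0,-40,0,0.6,0,0,0,0,0.6,0,0,0,0,0.6]'
python3 - <<'E'
from h import *
cap('wrist'); cap('top'); c=np.array((.399,.226)); crown(c); crown(c,'top')
im=cap('side'); cv2.imwrite('pics/s4.png',np.hstack([cv2.convertScaleAbs(cv2.resize(im[150:350,200:440],(480,400)),alpha=1.3),cv2.convertScaleAbs(load('wrist')[0][:,160:480],alpha=1.8)]))
E
```

```text
time: 36.7
tool_pos: [0.6389, 0.2553, 0.3128]
tool_rot: [-3.141, 0.001, 0.857]
contact_force: [0.9, 1.3, -0.1]
opening: 0.041
grip_force: 0.0
time: 37.5
tool_pos: [0.4786, 0.1992, 0.3118]
tool_rot: [3.14, 0.0, 2.039]
contact_force: [1.0, 0.3, -0.5]
opening: 0.0551
grip_force: 0.0
time: 38.0
tool_pos: [0.4376, 0.1855, 0.2719]
tool_rot: [-3.142, -0.0, 2.326]
contact_force: [-0.4, 0.1, 1.0]
opening: 0.0552
grip_force: 0.0
wrist 2627 [0.3993 0.2277] -0.809 [0.0175 0.0069] 0.1393760980845809 [0.4    0.2275] [0.02410133 0.06601918] 42.67010498046875
top 26 [0.3772 0.2432] 1.488 [0.0075 0.0039] 0.13841237362876924 [0.3767 0.2455] [0.02430927 0.01428232] 82.83031463623047
```

View pics/s4.png

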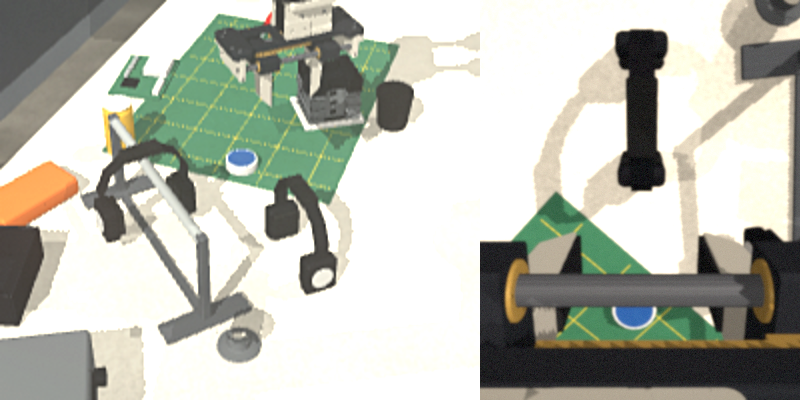

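Headset B hangs on the bar (crown around (145,150), cups either side). Headset A shows clearly at (640,110), centre (0.399,0.2275), top at 139 mm. I pick it up.

```bash
python3 -m handwheel '[-13,14,-20,0.006,0.6,-13,14,-20,0,0.6,-12,14,-20,0,0.6,0,0,-30,0,0.6,0,0,-20,0,0.6,0,0,-7,0,0.6,0,0,0,0,0.6,0,0,0,0,0.6]'; python3 -m handwheel '[0,0,-5,0,0.6,0,0,-4,0,0.6,0,0,0,0,0.6,0,0,0,0,0.1,0,0,0,0,0.1,0,0,0,0,0.1,0,0,0,0,0.1,0,0,0,0,0.1]' 40
```

```text
time: 38.95
tool_pos: [0.4004, 0.2277, 0.1552]
tool_rot: [3.14, 0.001, 2.332]
contact_force: [-1.1, 0.3, 0.9]
opening: 0.0549
grip_force: 0.0
time: 39.75
tool_pos: [0.3994, 0.2275, 0.1451]
tool_rot: [3.141, 0.0, 2.333]
contact_force: [0.6, -0.1, 0.9]
opening: 0.0234
grip_force: 40.0
```

```bash
python3 -m handwheel '[0,0,5,0,0.1,0,0,15,0,0.1,0,0,30,0,0.1,0,0,30,0,0.1,0,0,30,0,0.1,0,0,30,0,0.1,0,0,30,0,0.1,0,0,30,0,0.1]';  python3 -m handwheel '[8,4,0,-0.06,0.1,15,7,0,-0.11,0.1,15,7,0,-0.12,0.1,15,7,0,-0.12,0.1,15,8,0,-0.12,0.1,15,8,0,-0.12,0.1,15,8,0,-0.12,0.1,15,8,0,-0.12,0.1]';  python3 -m handwheel '[15,7,0,-0.12,0.1,15,7,0,-0.12,0.1,15,7,0,-0.12,0.1,10,5,0,-0.12,0.1,5,3,0,-0.106,0.1,0,0,0,0,0.1,0,0,0,0,0.1]'
```

```text
time: 40.55
tool_pos: [0.399, 0.2273, 0.3465]
tool_rot: [-3.142, -0.0, 2.333]
contact_force: [-0.2, -0.5, -2.8]
opening: 0.0235
grip_force: 40.0
time: 41.35
tool_pos: [0.5127, 0.2847, 0.345]
tool_rot: [-3.141, 0.0, 1.438]
contact_force: [-0.1, 0.4, -1.1]
opening: 0.0235
grip_force: 40.0
time: 42.05
tool_pos: [0.5721, 0.3133, 0.3448]
tool_rot: [-3.141, 0.001, 0.86]
contact_force: [-0.4, -1.1, -2.0]
opening: 0.0239
grip_force: 40.0
```

Positioned over the bar. I lower it to just above contact, then feel for it.

```bash
python3 -m handwheel '[0,0,-10,0,0.1,0,0,-25,0,0.1,0,0,-25,0,0.1,0,0,-30,0,0.1,0,0,-30,0,0.1,0,0,-25,0,0.1,0,0,-15,0,0.1,0,0,-7,0,0.1]'; python3 -m handwheel '[0,0,-2,0,0.1,0,0,-2,0,0.1,0,0,0,0,0.1]';python3 -m handwheel '[0,0,-1,0,0.1,0,0,0,0,0.1]'
```

```text
time: 42.85
tool_pos: [0.571, 0.3129, 0.1757]
tool_rot: [-3.14, 0.003, 0.858]
contact_force: [-0.7, 0.1, -0.9]
opening: 0.0233
grip_force: 40.0
time: 43.15
tool_pos: [0.5727, 0.3136, 0.1748]
tool_rot: [3.141, -0.001, 0.857]
contact_force: [0.2, 0.4, -0.7]
opening: 0.0236
grip_force: 40.0
time: 43.35
tool_pos: [0.5725, 0.3135, 0.1734]
tool_rot: [3.141, -0.001, 0.857]
contact_force: [0.6, -0.3, -1.4]
opening: 0.0236
grip_force: 40.0
```

```bash
python3 -m handwheel '[0,0,-1,0,0.1,0,0,0,0,0.1]'; python3 -m handwheel '[0,0,-0.5,0,0.1,0,0,0,0,0.1]'
```

```text
time: 43.55
tool_pos: [0.5726, 0.3136, 0.173]
tool_rot: [3.141, -0.001, 0.857]
contact_force: [-1.3, -0.0, 3.0]
opening: 0.0233
grip_force: 40.0
time: 43.75
tool_pos: [0.5726, 0.3136, 0.1729]
tool_rot: [3.141, -0.002, 0.857]
contact_force: [-1.8, -0.7, 6.2]
opening: 0.0231
grip_force: 40.0
```

```bash
python3 -m handwheel '[0,0,0,0,0.3,0,0,0,0,0.4,0,0,0,0,0.4,0,0,0,0,0.4,0,0,10,0,0.4,0,0,30,0,0.4,0,0,50,0,0.4,0,0,50,0,0.4]';  python3 -m handwheel '[-20,-20,0,0,0.4,-30,-30,0,0,0.4,-30,-30,0,0,0.4,-30,-30,0,0,0.4,-25,-35,0,0,0.4,0,-45,0,0,0.4,0,-45,0,0,0.4,0,-45,0,0,0.4]';  python3 -m handwheel '[0,-45,0,0,0.4,0,-45,0,0,0.4,0,-45,0,0,0.4,0,-45,0,0,0.4,0,-45,0,0,0.4,0,-45,0,0,0.4,0,0,0,0,0.4]'
python3 - <<'E'
from h import *
st(); im=cap('side'); im2=cap('top')
cv2.imwrite('pics/s5.png',cv2.convertScaleAbs(np.hstack([cv2.resize(im[150:350,200:400],(400,400)),cv2.resize(im2[120:290,150:400],(400,272)) if 0 else cv2.resize(im2[110:290,160:340],(400,400))]),alpha=1.3))
W=cloud('top'); A=np.ones((400,640),bool)
P=W[blob(W,A,(.4,.54,-.25,-.09),.08,.105)]; print('tray',len(P),pca(P[:,:2]) if len(P)>5 else 0)
for c in((.639,.2555),(.5726,.3132)): P=W[blob(W,A,(c[0]-.045,c[0]+.045,c[1]-.045,c[1]+.045),.16,.19)]; print(len(P),pca(P[:,:2]),np.median(P[:,2]))
E
```

```text
time: 44.55
tool_pos: [0.572, 0.3133, 0.3134]
tool_rot: [-3.141, 0.001, 0.857]
contact_force: [1.7, 0.2, -0.2]
opening: 0.0369
grip_force: 0.0
time: 45.35
tool_pos: [0.437, 0.032, 0.3127]
tool_rot: [3.14, -0.001, 0.858]
contact_force: [1.1, 0.1, 0.7]
opening: 0.0369
grip_force: 0.0
time: 46.05
tool_pos: [0.437, -0.2413, 0.3116]
tool_rot: [3.14, 0.001, 0.852]
contact_force: [0.3, 0.8, 0.2]
opening: 0.0371
grip_force: 0.0
{'time': 46.05, 'tool_pos': [0.437, -0.2413, 0.3116], 'tool_rot': [3.1401, 0.0014, 0.8516], 'contact_force': [0.2867, 0.7715, 0.248], 'opening': 0.0371, 'grip_force': 0.0, 'qpos': [-0.6573, 0.246, 1.4624, -0.0015, 1.4317, 0.0622]}
tray 260 (array([ 0.46464646, -0.16853412]), np.float64(0.8814314145424889), array([0.03462665, 0.03297017]))
212 (array([0.63602191, 0.25439699]), np.float64(0.8524605123739658), array([0.01852481, 0.00687201])) 0.1674354424006882
214 (array([0.56881271, 0.31181995]), np.float64(0.8574336285716523), array([0.01807895, 0.00694357])) 0.16772585502459236
```

View pics/s5.png

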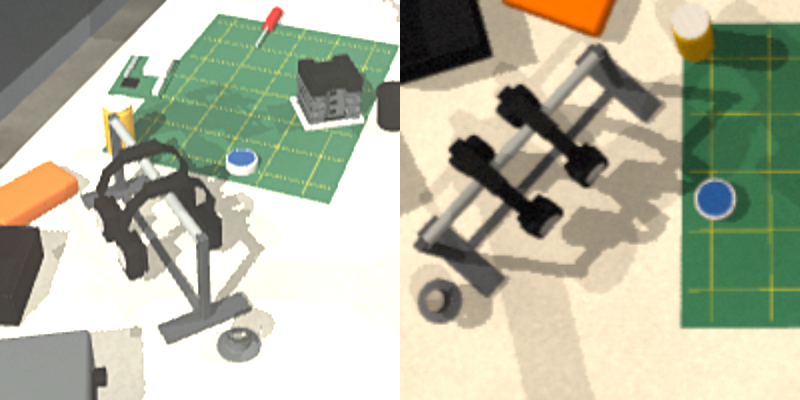

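Both headsets hang level on the bar with their pad tops at 168 mm. One last close look at the pile before handing in.

```bash
python3 - <<'E'
from h import *
im=load('side')[0]; cv2.imwrite('pics/pile.png',cv2.convertScaleAbs(cv2.resize(im[165:220,330:410],(800,550),interpolation=cv2.INTER_CUBIC),alpha=1.8))
E
```

```text
(no output)
```

View pics/pile.png

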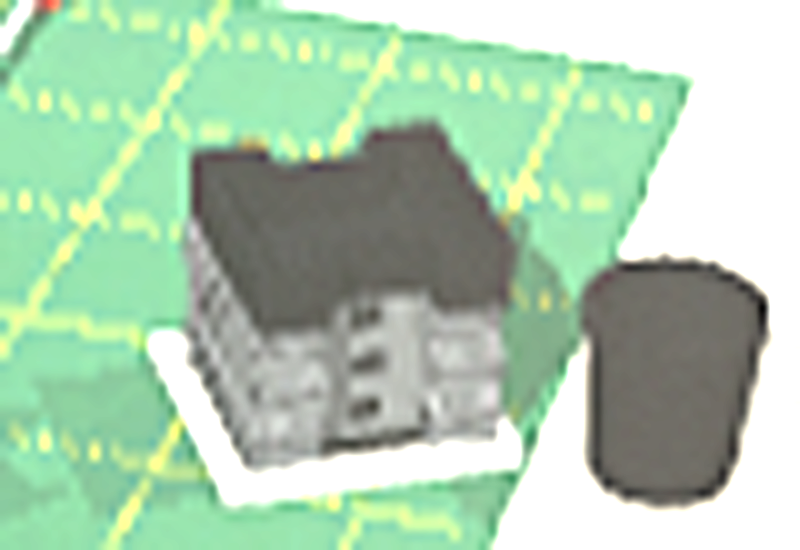

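The pile stands straight and square on its base, with its edges flush from (250,465) up to (265,330) and the tray on top. I hand the job in.

```bash
python3 -c "
from cell import robot
print(robot.hand_in())"
```

```text
the job is handed in; nothing more can be done
None
```

I handed the job in: both headsets hang on the rail bar, and the three cases found are stacked squarely on the base with the tray on top; hand-in returned no verdict.

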